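# Seat the reader's sprung cassette tray and start the reading

### The arm

A 7-joint arm with a two-finger parallel gripper is mounted at the origin on the work surface. World frame = base frame: x ahead of the robot, y to its left, z up, the work surface at z = 0. Lengths are in m, angles in rad, forces in N, time in s.
With the tool pointing down it reaches from about 0.4 to 0.85 m from the base axis. Payload 10.4 kg.
Tool frame: the origin (TCP) lies between the finger pads; the fingertips stand 8 mm ahead of it and the grasp point (between the pads) lies 11 mm behind it; z points along the fingers, x is the direction in which the jaws open and shut, and the axes are right-handed (so a half turn about z gives the same grasp; the last joint's range is limited). The gripper opens to 87 mm and grips with 3 to 60 N. Pads are 19 mm wide; open, the fingers measure 117 mm over their backs; the gripper's body (75 mm by 190 mm) begins 51 mm behind the grasp point.
Start: joints at [-1.134, 0.332, -0.065, 1.46, 0.022, 1.35, -0.088], TCP at [0.277, 0.56, 0.231] pointing down, gripper open.
Joint ranges: [-2.6, 2.6], [-0.5, 2.12], [-1.47, 1.34], [0.16, 2.42], [-1.27, 4.41], [0.06, 2.06], [-2.6, 2.6]. Speed limits (rad/s): [2.22, 2.22, 2.79, 2.79, 3.14, 3.14, 3.14].

### API

Orientations are given as a unit quaternion [x, y, z, w].
In Python, from bench import r, viewer gives the robot as it stands.
- The arm moves only by the tool apply_moves, never from a script. Its argument "increments" is a list of rows, each an object with "grip": the closure in counts, from 0 (fully open) to 255 (shut); "xyz": the shift along the tool's x, y, z in mm, a list of three; "rotation": the turn, a rotation vector about the tool's x, y, z in degrees, a list of three. A call has 1 to 5 rows; each row is the pose to reach, as a shift and turn from the pose measured when the call began, along the tool's axes at that moment; what a row does not reach only later rows make up. A row lasts 1/8 s, in which the tool goes at most 62.5 mm and 10.7 degrees, less where a joint would pass 70% of its speed; a pose out of reach is approached as far as the arm can. A call with a gripper value outside its range is refused whole. The fingers move at their own pace and stop on an object; "squeeze" is the grip in N (left out, the last holds). Time passes only in rows, so rows that repeat a pose let the fingers close. It gives the time, the measured TCP pose, the force and the opening at its end, in the units of the state.
- r.read_state(): the state, without advancing time (a new reading comes with each control period).
- viewer.camera(name): name is "side" or "top"; returns a dict with "img" (420x560x3 uint8, blue, green, red), "range_z" (420x560 float32, m along the optical axis (not along the pixel's ray), 0 where there is no reading), "vertical_fov" (degrees; the focal length in pixels is half the picture's height over the tangent of half this angle, whatever the lens; pixels are square), "cx", "cy" (the principal point, pixels), "rvec" (rotation vector, rad) and "tvec" (3), from world to camera coordinates, as OpenCV has them. Camera axes: x right, y down, z forward; pixel columns grow to the right and rows downward; lengths in m; the calibration is good to about 2 mm. A picture is of the moment at which its call begins.
- r.close_job(): hands the job in, once; it reports no verdict.
The state is a dict: "time": time; "joint_positions": joint angles; "joint_vel": joint speeds; "joint_torque": joint torques, N m; "ee_pos": TCP position; "eef_rot": TCP orientation; "ft_force": force on the tool from outside, world axes, zero at the start; "torque": the same for the moment, N m; "width": finger opening in m.
Only numpy, scipy, OpenCV 4.12 (cv2) and the standard library are available. Lean on these libraries where they do the work, as an engineer would, in place of code of your own. Each camera call takes 0.05 s, during which the arm holds its last target.

### The job

Push the cassette reader's sprung tray by its green front plate all the way in to its end stop and let go, so that it springs part of the way back and latches on its stop pin at the reading position (the orange pin head sinks). Then press the green start key on top of the reader once it is latched, and let it come up again. Only push and press: do not touch the test cassette lying in the tray, and leave everything else on the bench where it is.

Things in the scene. Friction and masses are not known exactly. Their poses are not given: they have to be found in the camera images.
- reader: White bench-top test-cassette reader, fixed to the bench. Its housing is 200 (x) x 170 (y) x 80 mm high; origin at the centre of the housing's underside, on the bench. Its own +x is the direction in which the tray is pushed in; its front (tray side) looks to its -x. A grey sill 74 mm wide and 18 mm high sticks out in front of the housing under the tray, to x = -195 mm; fingertips that follow the tray must stay above it.
- tray (a joint): Travel of the tray along the reader's +x, in m: 0 = out (start), 0.065 = pushed in against the end stop, 0.040 = latched at the reading position. A spring pushes it out with about 3 N at 0 and 9 N at the end stop. The stop pin drops only once the tray has been pushed past about 0.058; if let go sooner it springs back to 0. When let go after the pin has dropped, it comes back to 0.040 and stays there.
- tray_face (a point): Centre of the outer (front) face of the tray's green front plate, the face to push on; moves with the tray. The plate is 90 mm wide, 8 mm thick, and reaches from 22 to 75 mm above the bench; this point is 48.5 mm above it. With the tray out it lies 225 mm in front of the reader's origin; the white tray with the cassette lies behind the plate. At the end stop the face is still 60 mm in front of the housing.
- pin (a joint): Drop of the stop pin, in m: 0 = up (not latched), 0.011 = fully dropped behind the tray's tooth (latched). It works by itself, driven by a spring.
- pin_head (a point): Top of the stop pin's orange round head (14 mm across) on the housing's top, 50 mm behind the reader's origin on its centre line. It stands 95 mm above the bench when up, 84 mm when dropped. It needs no touching.
- start_key (a joint): Travel of the start key, in m: 0 = up, 0.006 = fully down. Sprung; about 4 N presses it fully down.
- start_key_top (a point): Centre of the top face of the round green start key (28 mm across, in a black ring) on top of the reader, 45 mm in front of the reader's origin and 50 mm to its left (+y). Pressed straight down.
- cassette_mid (a point): Centre of the white test cassette (70 x 20 x 5 mm, long side along the reader's x) lying loose in the shallow nest of the tray. It rides with the tray and must not be touched.
- nest (a point): Centre of the tray's nest, at half the height of the cassette lying in it; moves with the tray, 85 mm behind the plate's front face.
- spare_cassette_mid (a point): Centre of a second, loose white cassette (70 x 20 x 5 mm) lying on the bench beside the tray. Bystander.
- tube_rack: Blue tube rack with capped tubes, 110 x 190 mm, 97 mm high, origin under its centre. Bystander; it may stand to the left or right, the reader on the other side.
- vial: Amber vial, 28 mm across, 50 mm high, origin under its centre, in front of the tube rack. Bystander.
- tip_box: Green pipette-tip box with clear lid, 120 x 85 x 75 mm, origin under its centre. Bystander at the left.
- beaker: Glass beaker, 72 mm across, 90 mm high, origin under its centre. Bystander at the right.
- wash_bottle: White wash bottle with orange cap, 66 mm across, 170 mm high, origin under its centre. Bystander at the right.
- notebook: Open notebook, 170 x 130 x 14 mm, origin under its centre. Bystander at the near right.
- cassette: The same test cassette in the tray; origin at the centre of its underside, x along its length.
Mind the look-alikes: they are no part of the job. What is shaped like the cassette but black is not meant.

How it is judged:
By the outcome, as a careful person would: the job done as asked, in the order asked, and still so for the second after the job is handed in, with the robot touching nothing.
It also fails if it takes over 42 s, if anything falls off the work surface, if the arm or the gripper's body presses on something with over 40 N, if the wrist force passes 120 N, or if a joint passes its speed limit or range.

## Working session

There is one attempt and no reset: what is moved stays moved. The work goes in short steps, Python scripts to look and compute and a tool call to move; the robot and the scene stay as the last step left them, time stands still between calls to the robot, and variables do not carry over. Pictures are saved under pics/ and viewed, and the job is handed in when it is done.

Besides the shell and the picture viewer there is one more tool, called as name(argument=value, ...) on one line, values as JSON. apply_moves: Moves the arm, as the interface text tells. Its arguments: {"type":"object","properties":{"increments":{"type":"array","items":{"type":"object","properties":{"grip":{"type":"number"},"xyz":{"type":"array","items":{"type":"number"}},"rotation":{"type":"array","items":{"type":"number"}}}}},"squeeze":{"type":"number"}},"required":["increments"]}

```bash
mkdir -p pics; ls
python3 - <<'E'
from bench import r, viewer
import cv2, pickle
s=r.read_state(); print(s)
d={}
for n in("top","side"):
    c=viewer.camera(n); d[n]=c; cv2.imwrite(f"pics/{n}0.png",c["img"]); print(n,c["vertical_fov"],c["cx"],c["cy"],c["rvec"],c["tvec"])
pickle.dump(d,open("cam0.pkl","wb"))
E
```

```text
pics
{'time': 0.0, 'joint_positions': array([-1.13356549,  0.33288025, -0.06472734,  1.46094847,  0.02163428,
        1.3499133 , -0.08848294]), 'joint_vel': array([ 1.39746818e-03, -7.41382800e-04,  1.19416565e-03, -4.64401646e-04,
        9.03971921e-04,  1.05817126e-03, -9.91284839e-05]), 'joint_torque': array([-6.36541099e-04, -6.23258829e+01,  2.39835971e-02, -3.89886153e+01,
       -6.14388823e-02,  4.00896370e-02,  1.93971769e-04]), 'ee_pos': array([0.27720323, 0.55973451, 0.22974538]), 'eef_rot': array([ 8.49626863e-01,  5.27383794e-01, -5.91343525e-04,  4.21552657e-04]), 'ft_force': array([ 1.11138086, -0.55721658,  0.77277148]), 'torque': array([ 0.00828077, -0.00277692,  0.02709897]), 'width': 0.08687407828870464}
top 45.289418106647105 287.17161706480346 209.44914366423185 [ 2.12491649 -2.1222225   0.2226464 ] [0.01459184 0.53530602 1.51035914]
side 42.984910407179875 279.836022859211 209.96010148720612 [ 0.57949501 -2.76824057  1.04797193] [0.48639891 0.22263847 1.64828312]
```

View pics/top0.png

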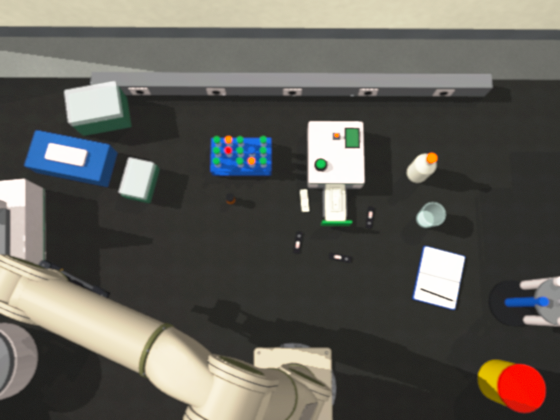

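View pics/side0.png

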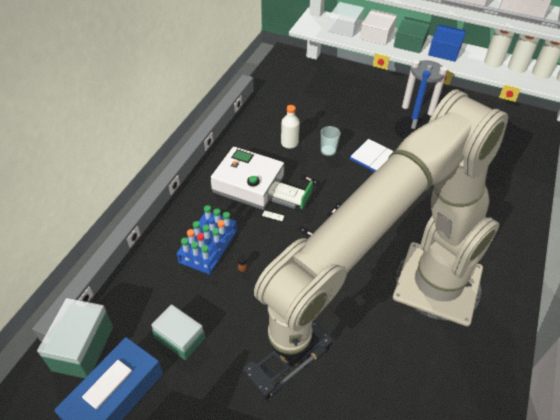

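The top view shows the reader at about (336,155), with the green plate at (336,223), the round start key at (321,165) and the orange pin head at (336,136). The green rectangle at (350,137) is a display. A white spare cassette lies at (304,200), and three black look-alikes lie near (370,215), (298,242) and (342,258).

```bash
cat > h.py <<'E'
import numpy as np, cv2
def K(c):
    f=c["img"].shape[0]/2/np.tan(np.radians(c["vertical_fov"])/2)
    return np.array([[f,0,c["cx"]],[0,f,c["cy"]],[0,0,1.]])
def plane(c,uv,z):
    R=cv2.Rodrigues(np.array(c["rvec"]))[0];t=np.array(c["tvec"]).ravel()
    d=R.T@np.linalg.inv(K(c))@np.array([uv[0],uv[1],1.]);o=-R.T@t
    return o+d*(z-o[2])/d[2]
def cloud(c):
    R=cv2.Rodrigues(np.array(c["rvec"]))[0];t=np.array(c["tvec"]).ravel()
    h,w=c["range_z"].shape;v,u=np.mgrid[:h,:w]
    p=np.stack([u,v,np.ones_like(u)],-1)@np.linalg.inv(K(c)).T*c["range_z"][...,None]
    return (p-t)@R
def proj(c,P): 
    return cv2.projectPoints(np.array(P,float).reshape(-1,1,3),np.array(c["rvec"]),np.array(c["tvec"]),K(c),None)[0].reshape(-1,2)
def blobs(c,lo,hi,amin=8):
    hsv=cv2.cvtColor(c["img"],cv2.COLOR_BGR2HSV); m=cv2.inRange(hsv,lo,hi)
    n,l,s,ce=cv2.connectedComponentsWithStats(m)
    return l,[(i,s[i],ce[i]) for i in range(1,n) if s[i][4]>=amin]
E
python3 - <<'E'
import pickle; from h import *
d=pickle.load(open("cam0.pkl","rb"))
for n,box in (("top",(280,110,390,270)),("side",(200,140,330,230))):
    c=d[n];P=cloud(c)
    x0,y0,x1,y1=box
    cv2.imwrite(f"pics/{n}_crop.png",cv2.resize(c["img"][y0:y1,x0:x1],None,fx=4.5,fy=3.6 if 0 else 4.5,interpolation=cv2.INTER_CUBIC)[:600,:800])
    for nm,lo,hi in(("green",(50,100,40),(85,255,255)),("orange",(3,120,100),(18,255,255))):
        l,b=blobs(c,lo,hi)
        for i,s,ce in b:
            if x0<ce[0]<x1 and y0<ce[1]<y1:
                q=P[l==i]; print(n,nm,s,ce.round(1),"med",np.median(q,0).round(4),"min",q.min(0).round(3),"max",q.max(0).round(3))
    # housing top
    m=(abs(P[...,2]-.08)<.006)&(c["range_z"]>0); mm=np.zeros(m.shape,np.uint8); mm[y0:y1,x0:x1]=m[y0:y1,x0:x1]
    nn,l,s,ce=cv2.connectedComponentsWithStats(mm); i=1+np.argmax(s[1:,4]); q=P[l==i]
    rr=cv2.minAreaRect((q[:,:2]*1000).astype(np.float32)); print(n,"housing",rr,np.median(q[:,2]))
    cn=max(cv2.findContours((l==i).astype(np.uint8),0,1)[0],key=cv2.contourArea)[:,0]
    cp=np.array([plane(c,u,.08)[:2]*1000 for u in cn],np.float32); print(cv2.minAreaRect(cp))
E
```

```text
top green [346 129  13  18 216] [351.6 137.5] med [ 0.7599 -0.1867  0.0831] min [ 0.731 -0.208  0.074] max [ 0.79  -0.168  0.093]
top green [316 159  10  10  81] [320.5 163.8] med [ 0.6683 -0.0851  0.1003] min [ 0.23  -0.101  0.085] max [0.686 0.034 1.586]
top green [321 219  32   8 171] [336.7 222.7] med [ 0.4916 -0.1381  0.0631] min [ 0.489 -0.193 -0.008] max [ 0.515 -0.091  0.083]
top orange [334 133   5   5  21] [336. 135.] med [ 0.7641 -0.1368  0.0916] min [ 0.758 -0.143  0.077] max [ 0.774 -0.131  0.102]
top housing ((713.9459228515625, -137.8773193359375), (170.50526428222656, 201.77989196777344), 89.734375) 0.08051071299171528
((712.9403686523438, -137.31515502929688), (198.9603271484375, 170.74032592773438), 0.18354418873786926)
side green [234 151  17  10 102] [242.2 155.6] med [ 0.7547 -0.1845  0.0836] min [ 0.107 -0.205  0.074] max [0.784 1.047 1.377]
side green [249 176   9   7  48] [252.7 179.2] med [ 0.6646 -0.08    0.0993] min [ 0.653 -0.099  0.088] max [ 0.679 -0.069  0.109]
side green [300 181  13  28 142] [306.3 194. ] med [ 0.4893 -0.135   0.0526] min [ 0.486 -0.2
[... 323 characters left out ...]
25.9 214.9] med [0.6777 0.0929 0.0954] min [ 0.666  0.013 -0.002] max [0.735 0.107 0.107]
side green [203 225   6   7  38] [205.5 228. ] med [0.7103 0.1687 0.0962] min [0.701 0.156 0.085] max [0.721 0.174 0.104]
side orange [233 161   4   3  10] [234.5 162.2] med [ 0.7616 -0.1343  0.0943] min [ 0.757 -0.151  0.075] max [ 0.765 -0.126  0.098]
side orange [218 220   6   7  37] [220.7 223.2] med [0.6763 0.1319 0.0959] min [0.667 0.121 0.083] max [0.683 0.14  0.102]
side housing ((712.2659912109375, -135.08837890625), (178.8249969482422, 205.88404846191406), 89.4142074584961) 0.08092501562759657
((710.3282470703125, -131.14163208007812), (178.743408203125, 203.86219787597656), 89.45650482177734)
```

View crop.

View pics/top_crop.png

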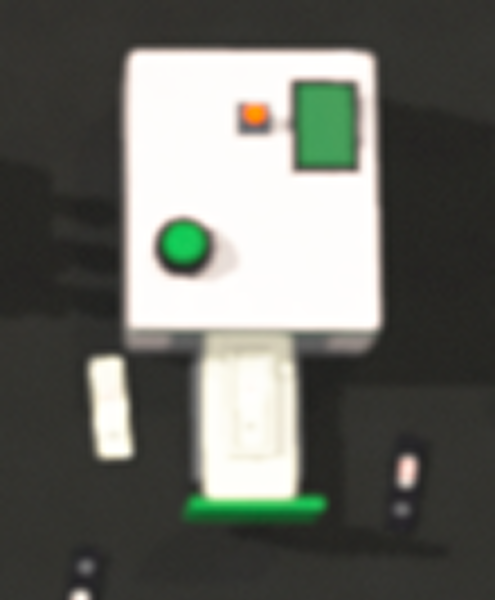

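View pics/side_crop.png

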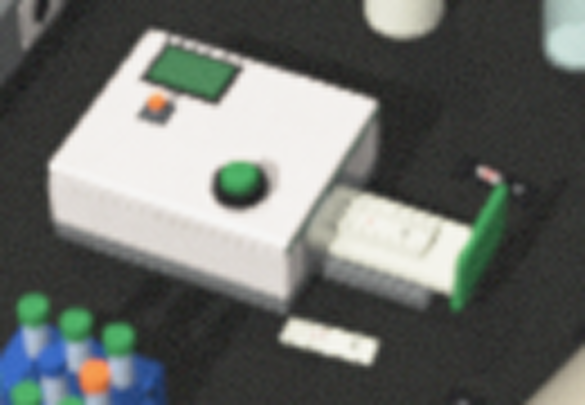

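Run:
```python
import numpy as np
from bench import r
from scipy.spatial.transform import Rotation as Ro
s=r.read_state(); R=Ro.from_quat(s["eef_rot"]).as_matrix(); print(R.round(4)); print(s["time"])
# yaw error for jaws along world y
print(Ro.from_quat(s["eef_rot"]).as_euler("ZYX",degrees=True))
```

```text
[[ 4.437e-01  8.962e-01 -4.000e-04]
 [ 8.962e-01 -4.437e-01 -1.200e-03]
 [-1.300e-03  1.000e-04 -1.000e+00]]
0.1
[6.36578731e+01 7.18173332e-02 1.79992268e+02]
```

The crops confirm the parts. The round green key sits in a black ring, the orange pin head is up, and the green rectangle is only a display. Reader origin is about (0.713,-0.136) with yaw about 0. The face is at x≈0.488 and the key at about (0.668,-0.086), z≈0.10, which fits the given offsets.

```bash
cat > go.py <<'E'
import sys,numpy as np
from bench import r
from scipy.spatial.transform import Rotation as Ro
s=r.read_state(); R=Ro.from_quat(s["eef_rot"]); t=np.array([float(a) for a in sys.argv[1:4]])
yaw=float(sys.argv[4]) if len(sys.argv)>4 else -90
T=Ro.from_matrix(np.array([[np.cos(np.radians(yaw)),np.sin(np.radians(yaw)),0],[np.sin(np.radians(yaw)),-np.cos(np.radians(yaw)),0],[0,0,-1]]))
print("t",s["time"],"pos",s["ee_pos"].round(4),"F",s["ft_force"].round(2),"w",round(s["width"],4),"q",s["joint_positions"].round(2))
print("d_mm",(R.inv().apply(t-s["ee_pos"])*1000).round(1),"rot",np.degrees((R.inv()*T).as_rotvec()).round(2))
E
python3 go.py 0.43 0.3 0.23 10; python3 go.py 0.44 -0.136 0.2
```

```text
t 0.1 pos [0.2772 0.5598 0.2298] F [-0.65 -0.55  0.05] w 0.0872 q [-1.13  0.33 -0.06  1.46  0.02  1.35 -0.09]
d_mm [-1.650e+02  2.522e+02  1.000e-01] rot [4.000e-02 6.000e-02 5.366e+01]
t 0.1 pos [0.2772 0.5598 0.2298] F [-0.65 -0.55  0.05] w 0.0872 q [-1.13  0.33 -0.06  1.46  0.02  1.35 -0.09]
d_mm [-551.3  454.6   30.6] rot [1.0000e-01 1.0000e-02 1.5366e+02]
```

apply_moves(increments=[{"grip": 255,"xyz": [-33,50,0],"rotation": [0,0,10]},{"grip": 255,"xyz": [-66,100,0],"rotation": [0,0,20]},{"grip": 255,"xyz": [-99,151,0],"rotation": [0,0,30]},{"grip": 255,"xyz": [-132,202,0],"rotation": [0,0,40]},{"grip": 255,"xyz": [-165,252,0],"rotation": [0,0,50]}], squeeze=20)

```text
time: 0.72
ee_pos: [0.4305, 0.2981, 0.2299]
eef_rot: [0.993, 0.116, -0.0, 0.001]
ft_force: [0.4, -0.2, 0.6]
width: 0.0452
```

```bash
python3 go.py 0.45 0.08 0.22 -38; python3 go.py 0.44 -0.136 0.2
```

```text
t 0.725 pos [0.4305 0.2981 0.2299] F [ 0.36 -0.18  0.65] w 0.0452 q [-0.87  0.11  0.19  1.74 -0.02  1.3  -0.44]
d_mm [-31.2 216.7  10.1] rot [8.000e-02 3.000e-02 5.132e+01]
t 0.725 pos [0.4305 0.2981 0.2299] F [ 0.36 -0.18  0.65] w 0.0452 q [-0.87  0.11  0.19  1.74 -0.02  1.3  -0.44]
d_mm [-90.7 424.6  30.4] rot [ 9.0000e-02 -1.0000e-02  1.0331e+02]
```

apply_moves(increments=[{"grip": 255,"xyz": [-6,43,2],"rotation": [0,0,10]},{"grip": 255,"xyz": [-12,86,4],"rotation": [0,0,20]},{"grip": 255,"xyz": [-18,130,6],"rotation": [0,0,30]},{"grip": 255,"xyz": [-24,173,8],"rotation": [0,0,40]},{"grip": 255,"xyz": [-31,217,10],"rotation": [0,0,50]}])

```text
time: 1.35
ee_pos: [0.4501, 0.0784, 0.2199]
eef_rot: [0.948, -0.317, -0.0, 0.001]
ft_force: [0.7, 0.2, -0.3]
width: 0.0017
```

```bash
python3 go.py 0.44 -0.136 0.2
```

```text
t 1.35 pos [0.4501 0.0784 0.2199] F [ 0.7   0.16 -0.32] w 0.0017 q [-0.67 -0.06  0.39  1.92  0.02  1.28 -0.94]
d_mm [121.  177.2  20.2] rot [ 8.0e-02 -4.0e-02  5.3e+01]
```

apply_moves(increments=[{"grip": 255,"xyz": [24,35,4],"rotation": [0,0,10.6]},{"grip": 255,"xyz": [48,71,8],"rotation": [0,0,21.2]},{"grip": 255,"xyz": [73,106,12],"rotation": [0,0,31.8]},{"grip": 255,"xyz": [97,142,16],"rotation": [0,0,42.4]},{"grip": 255,"xyz": [121,177,20],"rotation": [0,0,53]}])

```text
time: 1.98
ee_pos: [0.4397, -0.1372, 0.1999]
eef_rot: [-0.705, 0.709, 0.0, -0.001]
ft_force: [1.0, 0.7, 0.8]
width: 0.0001
```

```bash
python3 go.py 0.44 -0.136 0.05
python3 - <<'E'
from bench import viewer
import cv2
c=viewer.camera("top"); cv2.imwrite("pics/t1.png",c["img"])
E
```

```text
t 1.975 pos [ 0.4397 -0.1372  0.1999] F [1.03 0.69 0.84] w 0.0001 q [-0.42 -0.05  0.61  1.95  0.03  1.23 -1.39]
d_mm [ -1.3  -0.4 149.9] rot [ 0.05 -0.05 -0.35]
```

View pics/t1.png

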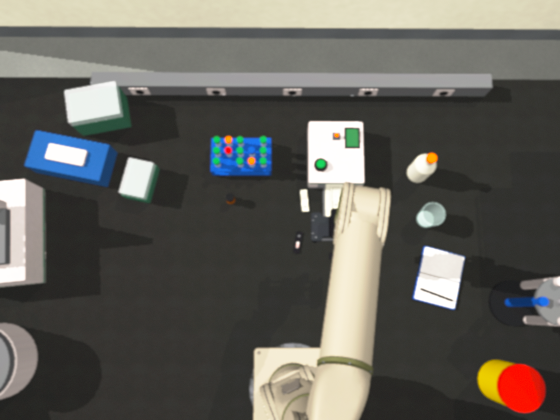

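The gripper is in front of the plate, at about (322,227) in the image, with its tips clear of the black look-alike at (342,258). Next I descend.

apply_moves(increments=[{"grip": 255,"xyz": [0,0,50],"rotation": [0,0,0]},{"grip": 255,"xyz": [-1,0,100],"rotation": [0,0,0]},{"grip": 255,"xyz": [-1,0,135],"rotation": [0,0,0]},{"grip": 255,"xyz": [-1,0,150],"rotation": [0,0,-0.3]},{"grip": 255,"xyz": [-1,0,150],"rotation": [0,0,-0.3]}])

```text
time: 2.65
ee_pos: [0.4382, -0.1421, 0.0495]
eef_rot: [-0.702, 0.713, -0.0, -0.002]
ft_force: [0.3, -0.5, 0.8]
width: 0.0006
```

```bash
python3 go.py 0.478 -0.136 0.05
python3 - <<'E'
from bench import viewer
import cv2
c=viewer.camera("side"); cv2.imwrite("pics/s2.png",cv2.resize(c["img"][130:280,180:400],None,fx=3.5,fy=3.5,interpolation=2))
E
```

```text
t 2.65 pos [ 0.4382 -0.1421  0.0495] F [ 0.25 -0.51  0.84] w 0.0006 q [-0.37  0.19  0.63  2.1  -0.14  0.89 -1.25]
d_mm [ -6.7 -39.7  -0.6] rot [ 0.14 -0.17 -0.89]
```

View pics/s2.png

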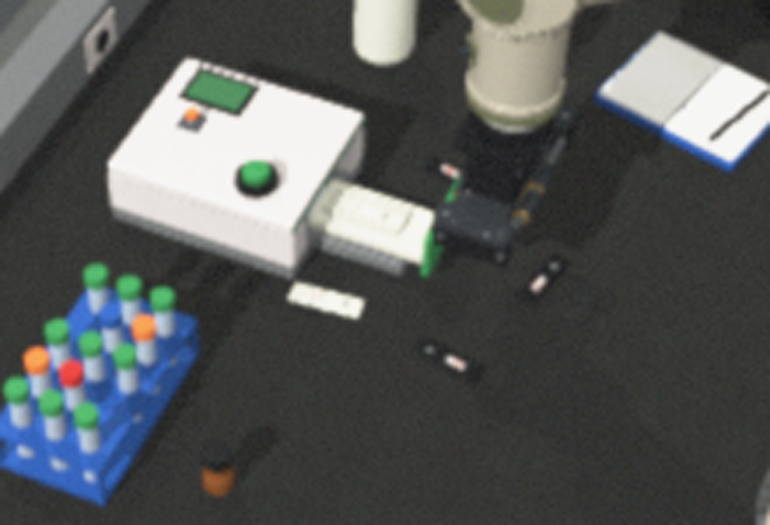

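apply_moves(increments=[{"grip": 255,"xyz": [-6,-10,0],"rotation": [0,0,-0.9]},{"grip": 255,"xyz": [-7,-25,0],"rotation": [0,0,-0.9]},{"grip": 255,"xyz": [-7,-40,0],"rotation": [0,0,-0.9]},{"grip": 255,"xyz": [-7,-50,0],"rotation": [0,0,-0.9]}])

```text
time: 3.2
ee_pos: [0.4891, -0.1359, 0.0502]
eef_rot: [0.707, -0.707, -0.0, 0.002]
ft_force: [-7.7, 1.4, 4.8]
width: 0.0006
```

```bash
python3 go.py 0.541 -0.136 0.05
```

```text
t 3.2 pos [ 0.4891 -0.1359  0.0502] F [-7.73  1.41  4.77] w 0.0006 q [-0.36  0.3   0.61  1.99 -0.21  0.92 -1.21]
d_mm [  0.1 -51.9  -0. ] rot [ 0.19 -0.14  0.  ]
```

Contact is made: -7.7 N along x, with the tray about 10 mm in. I keep pushing.

apply_moves(increments=[{"grip": 255,"xyz": [0,-11,0],"rotation": [0,0,0]},{"grip": 255,"xyz": [0,-22,0],"rotation": [0,0,0]},{"grip": 255,"xyz": [0,-33,0],"rotation": [0,0,0]},{"grip": 255,"xyz": [0,-42,0],"rotation": [0,0,0]},{"grip": 255,"xyz": [0,-48,0],"rotation": [0,0,0]}])

```text
time: 3.82
ee_pos: [0.5363, -0.1363, 0.0496]
eef_rot: [-0.707, 0.707, 0.002, -0.003]
ft_force: [-10.7, 0.3, 8.6]
width: 0.0003
```

```bash
python3 go.py 0.545 -0.136 0.05
python3 - <<'E'
from bench import viewer
import cv2
c=viewer.camera("side"); cv2.imwrite("pics/s3.png",cv2.resize(c["img"][140:240,190:340],None,fx=5,fy=5,interpolation=2))
E
```

```text
t 3.825 pos [ 0.5363 -0.1363  0.0496] F [-10.69   0.32   8.57] w 0.0003 q [-0.33  0.4   0.59  1.87 -0.26  0.96 -1.2 ]
d_mm [-0.3 -8.7 -0.4] rot [ 0.41 -0.12 -0.03]
```

View pics/s3.png

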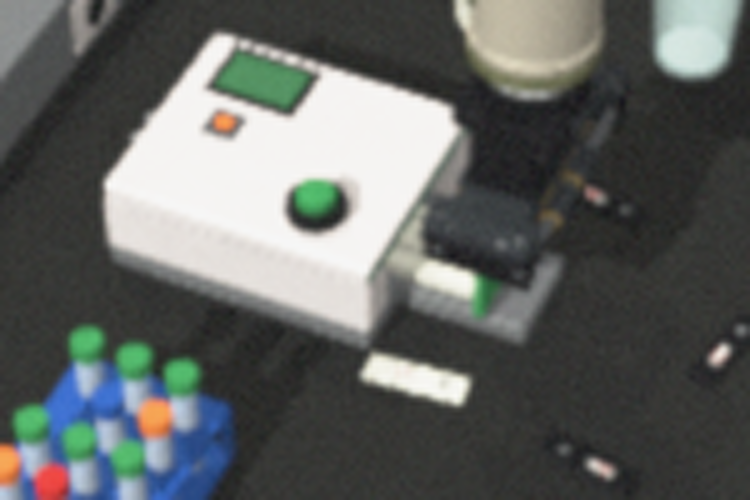

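The orange pin head now looks sunk, at crop (224,124). I creep the last few millimetres until the force shows the end stop.

apply_moves(increments=[{"grip": 255,"xyz": [0,-3,0],"rotation": [0,0,0]},{"grip": 255,"xyz": [0,-6,0],"rotation": [0,0,0]},{"grip": 255,"xyz": [0,-8,0],"rotation": [0,0,0]},{"grip": 255,"xyz": [0,-8,0],"rotation": [0,0,0]}])

```text
time: 4.38
ee_pos: [0.543, -0.1365, 0.049]
eef_rot: [-0.707, 0.707, 0.004, -0.005]
ft_force: [-13.6, 1.9, 9.8]
width: 0.0006
```

apply_moves(increments=[{"grip": 255,"xyz": [0,-2,0],"rotation": [0,0,0]},{"grip": 255,"xyz": [0,-4,0],"rotation": [0,0,0]},{"grip": 255,"xyz": [0,-4,0],"rotation": [0,0,0]}])

```text
time: 4.75
ee_pos: [0.543, -0.1367, 0.0482]
eef_rot: [-0.706, 0.708, 0.008, -0.008]
ft_force: [-23.8, 3.2, 20.0]
width: 0.0007
```

It has stopped at x=0.543 with the force rising to 24 N, so this is the end stop. I back straight off.

apply_moves(increments=[{"grip": 255,"xyz": [0,8,0],"rotation": [0,0,0]},{"grip": 255,"xyz": [0,24,0],"rotation": [0,0,0]},{"grip": 255,"xyz": [0,45,0],"rotation": [0,0,0]},{"grip": 255,"xyz": [0,70,0],"rotation": [0,0,0]},{"grip": 255,"xyz": [0,70,0],"rotation": [0,0,0]}])

```text
time: 5.38
ee_pos: [0.4725, -0.1367, 0.0498]
eef_rot: [-0.706, 0.708, 0.008, -0.008]
ft_force: [-0.3, -0.8, -0.1]
width: 0.0004
```

```bash
python3 go.py 0.468 -0.136 0.17
python3 - <<'E'
from bench import viewer
import cv2,pickle
from h import *
d={}
c=viewer.camera("side"); d["side"]=c;cv2.imwrite("pics/s4.png",cv2.resize(c["img"][140:240,190:340],None,fx=5,fy=5,interpolation=2))
P=cloud(c)
for nm,lo,hi in(("green",(50,100,40),(85,255,255)),("orange",(3,120,100),(18,255,255))):
    l,b=blobs(c,lo,hi)
    for i,s,ce in b:
        if 220<ce[0]<330 and 140<ce[1]<215: print(nm,ce.round(1),s,np.median(P[l==i],0).round(4))
E
```

```text
t 5.375 pos [ 0.4725 -0.1367  0.0498] F [-0.29 -0.83 -0.09] w 0.0004 q [-0.36  0.28  0.62  2.01 -0.19  0.93 -1.22]
d_mm [  -0.8    7.2 -120.1] rot [ 1.28  0.06 -0.18]
green [241.9 155.7] [234 151  17  10  99] [ 0.7567 -0.1834  0.0843]
green [252.8 179.4] [249 176   9   8  51] [ 0.6633 -0.0795  0.1003]
green [298.  181.2] [296 178   5   7  18] [ 0.5303 -0.1488  0.0787]
green [291.6 198.7] [290 193   5  12  29] [ 0.5288 -0.093   0.0425]
green [225.9 214.9] [222 212   8   7  47] [0.679  0.093  0.0949]
orange [234.4 164.1] [233 163   4   3  11] [ 0.7606 -0.1337  0.0859]
```

View pics/s4.png

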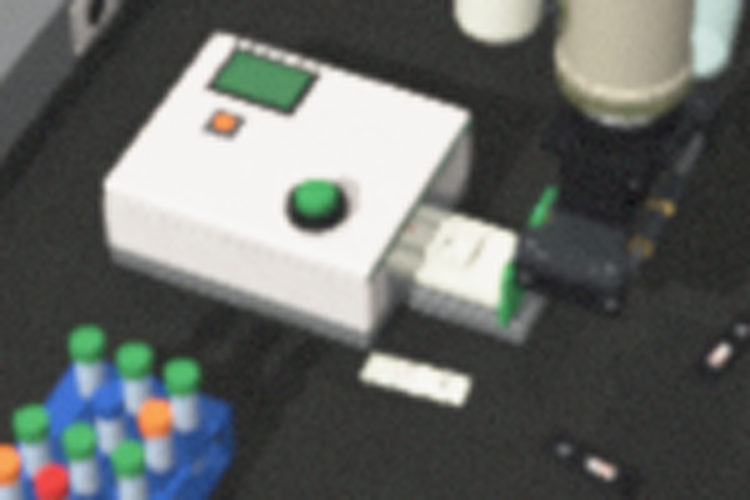

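The tray is latched: its face is at x≈0.529, 40 mm in, and the pin head is at z≈0.086. The fingers are clear of the plate. I lift and refine the key position.

apply_moves(increments=[{"grip": 255,"xyz": [0,7,-20],"rotation": [0,0,0]},{"grip": 255,"xyz": [0,7,-60],"rotation": [0.6,0,0]},{"grip": 255,"xyz": [0,7,-100],"rotation": [1.3,0,0]},{"grip": 255,"xyz": [0,7,-130],"rotation": [1.3,0,0]}])

```text
time: 5.92
ee_pos: [0.471, -0.1367, 0.1824]
eef_rot: [-0.706, 0.708, -0.001, 0.002]
ft_force: [-0.1, -0.4, -1.0]
width: 0.0002
```

```bash
python3 go.py 0.667 -0.086 0.16
python3 - <<'E'
import pickle; from h import *
d=pickle.load(open("cam0.pkl","rb"))
R=lambda c:cv2.Rodrigues(np.array(c["rvec"]))[0]
for n in d:
    c=d[n];P=cloud(c);l,b=blobs(c,(50,100,40),(85,255,255))
    for i,s,ce in b:
        q=P[l==i];m=np.median(q,0)
        if 40<s[4]<90 and abs(m[0]-.667)<.02 and abs(m[1]+.085)<.03:
            print(n,ce,[plane(c,ce,z)[:2].round(4) for z in(.09,.095,.1)],np.sort(q[:,2])[::6].round(4))
            ys,xs=np.where(l==i);d[n+"uv"]=ce
    
c1,c2=d["top"],d["side"]
Pm=[K(c)@np.c_[R(c),np.array(c["tvec"]).ravel()] for c in(c1,c2)]
X=cv2.triangulatePoints(Pm[0],Pm[1],d["topuv"].reshape(2,1),d["sideuv"].reshape(2,1));print((X[:3]/X[3]).ravel())
E
```

```text
t 5.925 pos [ 0.471  -0.1367  0.1824] F [-0.08 -0.36 -0.99] w 0.0002 q [-0.43  0.05  0.65  1.91 -0.04  1.19 -1.34]
d_mm [ -51.1 -195.8   23.1] rot [-0.23  0.02 -0.13]
top [320.48148148 163.81481481] [array([ 0.6718, -0.0871]), array([ 0.6703, -0.0867]), array([ 0.6688, -0.0863])] [0.0849 0.0923 0.0941 0.0961 0.0976 0.0989 0.0995 0.1004 0.1012 0.1023
 0.1035 0.1041 0.1053 0.1079]Traceback (most recent call last):
  File "<stdin>", line 4, in <module>
RuntimeError: dictionary changed size during iteration
```

The key centre is (0.668,-0.086) with its top at z≈0.10, which matches the expected reader offsets.

apply_moves(increments=[{"grip": 255,"xyz": [-13,-50,0],"rotation": [0,0,0]},{"grip": 255,"xyz": [-26,-100,8],"rotation": [0,0,0]},{"grip": 255,"xyz": [-39,-150,16],"rotation": [0,0,0]},{"grip": 255,"xyz": [-51,-197,24],"rotation": [0,0,0]},{"grip": 255,"xyz": [-51,-197,32],"rotation": [0,0,0]}])

```text
time: 6.55
ee_pos: [0.6713, -0.0835, 0.1486]
eef_rot: [0.708, -0.706, 0.001, -0.001]
ft_force: [-0.1, -0.5, -0.2]
width: 0.0003
```

```bash
python3 go.py 0.668 -0.086 0.115
python3 - <<'E'
from bench import viewer
import cv2
c=viewer.camera("side"); cv2.imwrite("pics/s5.png",cv2.resize(c["img"][120:240,190:340],None,fx=5,fy=5,interpolation=2))
E
```

```text
t 6.55 pos [ 0.6713 -0.0835  0.1486] F [-0.07 -0.51 -0.22] w 0.0003 q [-0.36  0.55  0.6   1.44 -0.31  1.24 -1.3 ]
d_mm [ 2.5  3.4 33.6] rot [-0.16 -0.02  0.12]
```

View pics/s5.png

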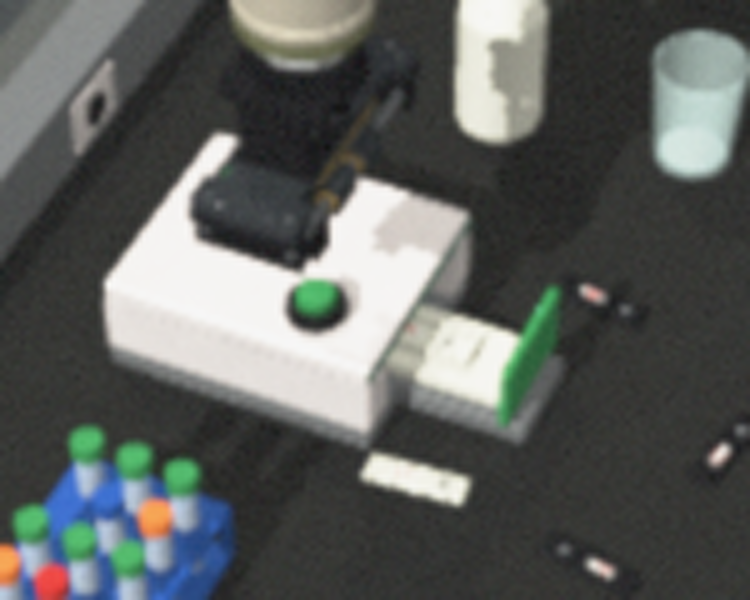

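The fingers hang above the key, and the tray is still latched with its plate at crop (530,355). I descend in steps and watch the force.

apply_moves(increments=[{"grip": 255,"xyz": [2,3,15],"rotation": [0,0,0]},{"grip": 255,"xyz": [2,3,30],"rotation": [0,0,0]},{"grip": 255,"xyz": [3,3,36],"rotation": [0,0,0]},{"grip": 255,"xyz": [3,3,38],"rotation": [0,0,0]}])

```text
time: 7.1
ee_pos: [0.6659, -0.0883, 0.1101]
eef_rot: [-0.707, 0.707, -0.001, 0.0]
ft_force: [-0.7, 0.5, 1.1]
width: 0.0003
```

```bash
python3 go.py 0.668 -0.086 0.1
```

```text
t 7.1 pos [ 0.6659 -0.0883  0.1101] F [-0.65  0.52  1.07] w 0.0003 q [-0.35  0.57  0.58  1.49 -0.33  1.17 -1.28]
d_mm [-2.3 -2.1 10.1] rot [-0.05 -0.03 -0.03]
```

apply_moves(increments=[{"grip": 255,"xyz": [-2,-2,0],"rotation": [0,0,0]},{"grip": 255,"xyz": [-2,-2,2],"rotation": [0,0,0]},{"grip": 255,"xyz": [-2,-2,4],"rotation": [0,0,0]}])

```text
time: 7.48
ee_pos: [0.6686, -0.0861, 0.1066]
eef_rot: [-0.707, 0.707, -0.001, 0.001]
ft_force: [0.6, -0.0, 3.7]
width: 0.0002
```

apply_moves(increments=[{"grip": 255,"xyz": [0,0,2],"rotation": [0,0,0]},{"grip": 255,"xyz": [0,0,4],"rotation": [0,0,0]},{"grip": 255,"xyz": [0,0,5],"rotation": [0,0,0]}])

```text
time: 7.85
ee_pos: [0.6688, -0.0861, 0.1041]
eef_rot: [-0.707, 0.707, -0.001, 0.001]
ft_force: [-10.9, 2.3, 27.3]
width: 0.0004
```

The travel stopped at z=0.104, about 6 mm below first contact, and the force rose to 27 N. The key has bottomed, so I lift off.

apply_moves(increments=[{"grip": 255,"xyz": [0,0,-3],"rotation": [0,0,0]},{"grip": 255,"xyz": [0,0,-10],"rotation": [0,0,0]},{"grip": 255,"xyz": [0,0,-35],"rotation": [0,0,0]},{"grip": 255,"xyz": [0,20,-75],"rotation": [0,0,0]},{"grip": 255,"xyz": [0,60,-110],"rotation": [0,0,0]}])

```text
time: 8.48
ee_pos: [0.6084, -0.086, 0.2147]
eef_rot: [0.707, -0.707, 0.001, -0.001]
ft_force: [0.9, 1.3, 1.9]
width: 0.0004
```

apply_moves(increments=[{"grip": 255,"xyz": [0,50,0],"rotation": [0,0,0]},{"grip": 255,"xyz": [0,100,0],"rotation": [0,0,0]},{"grip": 255,"xyz": [0,140,0],"rotation": [0,0,0]},{"grip": 255,"xyz": [0,140,0],"rotation": [0,0,0]}])

```text
time: 8.98
ee_pos: [0.4664, -0.0861, 0.2143]
eef_rot: [-0.707, 0.707, -0.001, 0.002]
ft_force: [0.3, 0.6, 0.6]
width: 0.0004
```

```bash
python3 go.py 0.47 -0.086 0.2
python3 - <<'E'
from bench import viewer
from h import *
for n in("side","top"):
    c=viewer.camera(n); y,x=(130,190) if n=="side" else (110,270)
    cv2.imwrite(f"pics/{n}6.png",cv2.resize(c["img"][y:y+120,x:x+150],None,fx=5,fy=5,interpolation=2))
    P=cloud(c)
    for nm,lo,hi in(("green",(50,100,40),(85,255,255)),("orange",(3,120,100),(18,255,255))):
        l,b=blobs(c,lo,hi)
        for i,s,ce in b:
            m=np.median(P[l==i],0)
            if .4<m[0]<.8 and -.23<m[1]<-.04: print(n,nm,ce.round(1),s,m.round(4))
E
```

```text
t 8.975 pos [ 0.4664 -0.0861  0.2143] F [0.32 0.6  0.64] w 0.0004 q [-0.57 -0.03  0.65  1.9   0.01  1.26 -1.49]
d_mm [-0.1 -3.6 14.3] rot [-0.22  0.12 -0.  ]
side green [242.  155.7] [234 151  17  10 102] [ 0.7554 -0.1846  0.084 ]
side green [252.8 179.4] [249 176   9   8  51] [ 0.6639 -0.0796  0.1009]
side green [295.8 189.6] [290 177  12  28 134] [ 0.5288 -0.1344  0.0558]
side orange [234.4 164.1] [233 163   4   3  11] [ 0.7609 -0.1322  0.0859]
top green [351.6 137.5] [346 129  13  18 216] [ 0.7601 -0.1868  0.0829]
top green [320.5 163.5] [316 159  10   9  75] [ 0.6691 -0.0855  0.1012]
top orange [335.9 136. ] [334 134   5   5  20] [ 0.7652 -0.1373  0.0833]
```

View pics/side6.png

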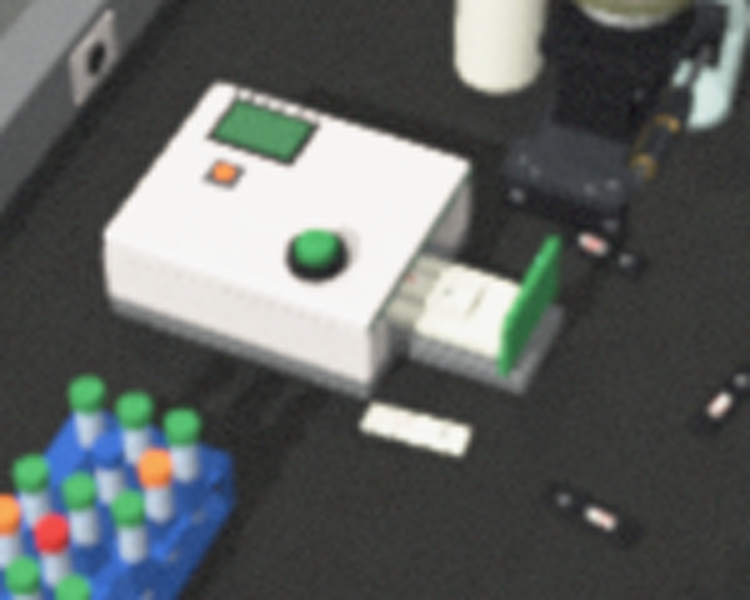

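View pics/top6.png

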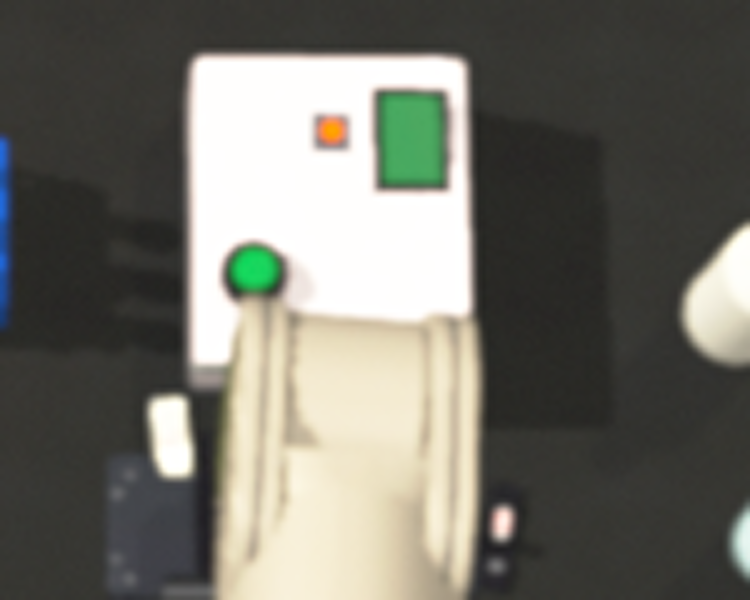

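The tray is latched, the pin is down, the key is up again, and the robot is clear of everything. I hand the job in.

```bash
python3 -c "
from bench import r
print(r.close_job())"
```

```text
the job is handed in; nothing more can be done
None
```

The job is done and handed in at about 9 s of the 42 s allowed; `close_job` gives no verdict.

- **Tray:** I pushed the green plate with closed fingers until it stopped at the end stop, where the force rose to about 24 N, then backed straight off. The last images put its face at x≈0.529, about 40 mm in, which is the reading position. The orange pin head reads z≈0.083–0.086, down from 0.092–0.094.
- **Start key:** With the tray latched, I pressed the key straight down about 6 mm until it bottomed. The final reading there was about 27 N, well above the 4 N it needs. It came back up to its starting height of z≈0.10.
- **Everything else:** The gripper ended clear of everything, with the wrist force near zero. In the final side view the cassette is still in its nest. The spare cassette, rack and look-alikes show no visible change; I checked this by eye and did not measure it.

No check failed. The two cameras disagreed by 4–6 mm on the key's position, about what the side view's slant explains. The key's down position was judged from force and travel, not seen.

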